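# Change over the dishes on the warming plate

### The arm

A 7-joint arm with a two-finger parallel gripper is mounted at the origin on the work surface. World frame = base frame: x ahead of the robot, y to its left, z up, the work surface at z = 0. Lengths are in m, angles in rad, forces in N, time in s.
With the tool pointing down it reaches from about 0.4 to 0.9 m from the base axis. Payload 5.6 kg.
Tool frame: the origin (TCP) lies between the finger pads; the fingertips stand 25 mm ahead of it and the grasp point (between the pads) lies 6 mm ahead of it; z points along the fingers, y is the line along which they close (so a half turn about z gives the same grasp; the last joint's range is limited). The gripper opens to 92 mm and grips with 3 to 60 N. Pads are 20 mm wide; open, the fingers measure 128 mm over their backs; the gripper's body (75 mm by 189 mm) begins 69 mm behind the grasp point.
Start: joints at [-1.347, 0.468, -0.012, 1.603, 0.006, 1.071, -0.056], TCP at [0.171, 0.627, 0.24] pointing down, gripper open.
Joint ranges: [-2.53, 2.53], [-0.31, 2.02], [-1.57, 1.55], [0.28, 2.44], [-1.29, 4.43], [0.15, 1.84], [-2.92, 2.92]. Speed limits (rad/s): [2.57, 2.57, 3.14, 3.14, 3.14, 3.14, 3.14].

### API

Orientations are given as [roll, pitch, yaw] about the fixed x, y, z axes, in that order (R = Rz(yaw) Ry(pitch) Rx(roll)).
In Python, from workcell import read_state, grab_frame, camera_info, close_job, search_frame gives the robot as it stands.
- The arm moves only by the shell command python3 -m inch 'ROWS' [OPENING]. ROWS is JSON, a list of rows, each an object of numbers: "x", "y", "z": the shift along the tool's x, y, z in cm; "roll": the turn about the tool's z in rad. In form: [{"x": .., "y": .., "z": .., "roll": ..}, ...]. A call has 1 to 5 rows; each row is the pose to reach, as a shift and turn from the pose commanded when the call began, along the tool's axes at that moment; what a row does not reach only later rows make up. A row lasts 1/12 s, in which the tool goes at most 41.7 mm and 7.16 degrees, less where a joint would pass 70% of its speed; a pose out of reach is approached as far as the arm can. A call with a gripper value outside its range is refused whole. OPENING is the closure, from 0 (fully open) to 1 (shut), set as the call begins (- or left out, the last holds). The fingers move at their own pace and stop on an object; the grip force is fixed at half the most. Time passes only in rows, so rows that repeat a pose let the fingers close. It gives the time, the measured TCP pose, the force, the opening and the grip force at its end, in the units of the state.
- read_state(): the state, without advancing time (a new reading comes with each control period).
- grab_frame(name): name is "scene" or "top" or "wrist"; returns (picture, depth): 480x640x3 uint8, red, green, blue; 480x640 float32, m along the optical axis (not along the pixel's ray), 0 where there is no reading.
- camera_info(name): a dict with "fx", "fy", "cx", "cy" (pixels), "k1" (the pictures are not rectified: a ray, as slopes to the right and down, at radius r is drawn at 1 + k1 r^2 times it, then the intrinsics apply), "extrinsics" (4x4, takes a point from world to camera coordinates). Camera axes: x right, y down, z forward; pixel columns grow to the right and rows downward; lengths in m; the calibration is good to about 2 mm. A picture is of the moment at which its call begins: read the wrist's pose just before it. camera_info takes no time and is no camera call; for the wrist camera it gives the pose at the moment of the call.
- close_job(): hands the job in; it is judged then, once.
Trained networks look in the newest picture that a camera, given by its name, has taken for a name from the list of things; names that differ only in an ending like _2 or _b are one class to them, and where a whole thing is asked for, a point or a joint stands for the part that bears it (a point fixed in the world has none). Each returns a list of dicts, best first, with "p" (0 to 1); they miss things now and then, are a little off and sometimes report something else, mostly with a low value. They report only what shows in the picture. A call takes as long as a camera call. They do not tell look-alikes from the thing itself.
- search_frame(camera, thing): "centre" ([x, y, z] in m, in the coordinates of the camera as it stood for that picture, good to about 4 mm: the middle of the surface that is visible of it).
The state is a dict: "clock": time; "joint_positions": joint angles; "qd": joint speeds; "effort": joint torques, N m; "ee_pos": TCP position; "eef_rot": TCP orientation; "ft_force": force on the tool from outside, world axes, zero at the start; "moment": the same for the moment, N m; "width": finger opening in m; "grip_force": force on a finger pad.
Only numpy, scipy, OpenCV 4.12 (cv2) and the standard library are available. Lean on these libraries where they do the work, as an engineer would, in place of code of your own. Each camera call takes 0.05 s, during which the arm holds its last target. There are 200 camera calls.

### The job

On the warming plate, first slide the blue-lidded dish off the red ring and over to the blue ring, then slide the red-lidded dish onto the red ring, so that each ends standing still and wholly inside the painted line of its ring. Push the dishes slowly along the plate without lifting, tipping or flinging them and without the two dishes touching each other, and leave the jars, the slide rack and everything else on the table where they stand.

Things in the scene. Friction and masses are not known exactly. Their poses are not given: they have to be found in the camera images.
- plate: dark, flat warming plate fixed to the table, 360 mm along its x by 740 mm along its y, its flat top 20 mm above the table; origin at the centre of its underside. It may stand turned by a few degrees. A white control panel, 60 mm wide and 35 mm tall (50 mm with its three knobs), adjoins part of its far (+x) edge, from y = -250 to +70 mm. It bears three painted rings.
- ring_red: red painted ring on the plate's top, flush, inside diameter 130 mm, outside 142 mm; origin at its centre on the plate's top. The blue-lidded dish stands on it at the start.
- ring_blue: blue painted ring, same size, origin at its centre on the plate's top; free at the start.
- ring_white: white painted ring, same size, origin at its centre on the plate's top; the red-lidded dish stands on it at the start.
- dish_blue_centre (a point): centre (half-way up, 31 mm above its underside) of the covered white ceramic dish with the flat blue lid: a plain upright cylinder, 100 mm across and 62 mm tall with no handle or knob, loose, about 0.45 to 0.9 kg, standing on the plate; z is its upright axis. Too wide to grasp across; it slides when pushed on its side.
- dish_red_centre (a point): centre (half-way up, 31 mm above its underside) of the covered white ceramic dish with the flat red lid: a plain upright cylinder, 100 mm across and 62 mm tall with no handle or knob, loose, about 0.45 to 0.9 kg, standing on the plate; z is its upright axis. Too wide to grasp across; it slides when pushed on its side.
- dish_blue: the blue-lidded dish itself; origin at the centre of its underside.
- dish_red: the red-lidded dish itself; origin at the centre of its underside.
- jar_amber: squat screw-top jar of amber glass with a black cap, loose, standing on the plate; 52 mm across, 65 mm tall; origin at the centre of its underside. Bystander: leave alone.
- jar_green: squat screw-top jar of green glass with a black cap, loose, standing on the plate; 52 mm across, 65 mm tall; origin at the centre of its underside. Bystander: leave alone.
- slide_rack: small steel rack holding glass slides, loose, on the far part of the plate; 36 mm along its x, 90 mm along its y, 46 mm tall with the slides; origin at the centre of its underside. Bystander: leave alone.
- cup: empty paper cup on the table beside the plate, 82 mm across, 90 mm tall; origin at the centre of its underside. Bystander: leave alone.
- wash_bottle: white plastic bottle with a red cap on the table beside the plate, 68 mm across, 150 mm tall; origin at the centre of its underside. Bystander: leave alone.
There are look-alikes about, which are no part of the job. What is shaped like the dish_blue but green or orange is not meant.

How it is judged:
By the outcome, as a careful person would: the job done as asked, in the order asked, and still so for the second after the job is handed in, with the robot touching nothing.
It also fails if it takes over 64 s, if anything falls off the work surface, if the arm or the gripper's body presses on something with over 40 N, if the wrist force passes 120 N, or if a joint passes its speed limit or range.

## Working session

There is one attempt and no reset: what is moved stays moved. The work goes in short steps, Python scripts to look and compute and a shell command to move; the robot and the scene stay as the last step left them, time stands still between calls to the robot, and variables do not carry over. Pictures are saved under pics/ and viewed, at most 10 in all, crops included, and the job is handed in when it is done.

```bash
mkdir -p pics; ls
cat > h.py <<'E'
import numpy as np, cv2
from workcell import *
def snap(cam,fn=None):
    ci=camera_info(cam); im,d=grab_frame(cam)
    if fn: cv2.imwrite('pics/'+fn,im[:,:,::-1])
    return im,d,ci
def K(ci): return np.array([[ci['fx'],0,ci['cx']],[0,ci['fy'],ci['cy']],[0,0,1.]])
def plane(ci,uv,z):
    "pixels -> world points on the plane at height z"
    E=np.array(ci['extrinsics']);R=E[:3,:3];c=-R.T@E[:3,3]
    n=cv2.undistortPoints(np.array(uv,float).reshape(-1,1,2),K(ci),np.array([ci['k1'],0,0,0.])).reshape(-1,2)
    r=np.c_[n,np.ones(len(n))]@R
    return c+r*((z-c[2])/r[:,2])[:,None]
def world(ci,p):
    E=np.array(ci['extrinsics']);return E[:3,:3].T@(np.array(p)-E[:3,3])
E
python3 - <<'E'
from h import *
s=read_state();print(s['clock'],s['ee_pos'],s['eef_rot'],s['width'])
im,d,ci=snap('top','top1.png')
np.set_printoptions(precision=4,suppress=True)
print(ci)
for n in ['plate','ring_red','ring_blue','ring_white','dish_blue','dish_red','jar_amber','jar_green','slide_rack','cup','wash_bottle']:
    print(n,[(world(ci,r['centre']).round(3).tolist(),round(r['p'],2)) for r in search_frame('top',n)[:3]])
E
```

```text
pics
0.0 [0.17126724 0.62647063 0.23860903] [-3.13978963e+00  1.31728972e-04  2.87475435e+00] 0.09199979061646833
{'fx': 519.9878959381563, 'fy': 519.9878959381563, 'cx': 317.5693742170221, 'cy': 242.99506641507654, 'k1': -0.05911545159490028, 'extrinsics': array([[ 0.008 , -0.9998,  0.0187, -0.0118],
       [-0.9846, -0.0112, -0.1747,  0.5439],
       [ 0.1749, -0.017 , -0.9844,  1.1736],
       [ 0.    ,  0.    ,  0.    ,  1.    ]])}
plate [([0.572, -0.015, 0.022], 0.64), ([0.732, 0.21, 0.038], 0.46)]
ring_red [([0.54, -0.24, 0.022], 0.87)]
ring_blue [([0.637, 0.015, 0.022], 0.72)]
ring_white [([0.568, 0.261, 0.022], 0.55)]
dish_blue [([0.405, -0.416, 0.06], 0.95), ([0.546, -0.246, 0.085], 0.7), ([0.297, -0.248, 0.066], 0.56)]
dish_red [([0.571, 0.281, 0.082], 0.77), ([0.6, -0.128, 0.084], 0.34)]
jar_amber [([0.647, 0.131, 0.086], 0.65)]
jar_green [([0.597, -0.129, 0.088], 0.74), ([0.734, 0.206, 0.036], 0.52)]
slide_rack [([0.733, 0.208, 0.039], 0.88)]
cup [([0.491, 0.508, 0.053], 0.76)]
wash_bottle [([0.582, -0.486, 0.1], 0.94), ([0.545, -0.249, 0.085], 0.42), ([0.571, 0.28, 0.082], 0.31)]
```

View pics/top1.png

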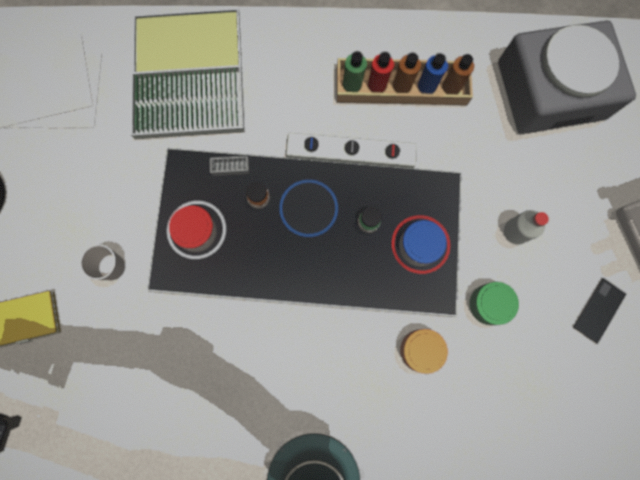

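The picture shows the plate with the red dish in the white ring (195,228), the blue ring free at (308,208), and the blue dish in the red ring (423,243). The jars are at (258,193) and (370,218), and the green and orange look-alikes are off the plate. Next I'll measure them precisely.

```bash
cat >> h.py <<'E'
def hue(im,which):
    h,s,v=cv2.split(cv2.cvtColor(im,cv2.COLOR_RGB2HSV))
    ok=(s>110)&(v>60)
    return ok&(((h<8)|(h>172)) if which=='r' else ((h>100)&(h<125)))
def circ(P):
    "least-squares circle"
    A=np.c_[2*P[:,:2],np.ones(len(P))];b=(P[:,:2]**2).sum(1)
    s=np.linalg.lstsq(A,b,rcond=None)[0];return s[0],s[1],np.sqrt(s[2]+s[0]**2+s[1]**2)
def lid(im,ci,which,near,win=0.09):
    "lid top centre: biggest blob after opening, outline on the plane z=.082"
    m=cv2.morphologyEx(hue(im,which).astype(np.uint8),cv2.MORPH_OPEN,np.ones((9,9)))
    out=[]
    for c in cv2.findContours(m,cv2.RETR_EXTERNAL,cv2.CHAIN_APPROX_NONE)[0]:
        if cv2.contourArea(c)<300: continue
        P=plane(ci,cv2.convexHull(c).reshape(-1,2),.082)
        x=circ(P)
        if np.hypot(x[0]-near[0],x[1]-near[1])<win: out.append(x)
    return np.round(out,4)
E
python3 - <<'E'
from h import *
im,d,ci=snap('top')
print('blue',lid(im,ci,'b',(.545,-.246)),'red',lid(im,ci,'r',(.571,.28)))
def ring(mask,c,r0=.055,r1=.08):
    v,u=np.nonzero(mask);P=plane(ci,np.c_[u,v],.02)
    for _ in range(4):
        r=np.hypot(P[:,0]-c[0],P[:,1]-c[1]);Q=P[(r>r0)&(r<r1)];c=circ(Q);r0,r1=c[2]-.008,c[2]+.008
    return np.round(c,4),len(Q)
print('ring_blue',ring(hue(im,'b'),(.637,.015)))
print('ring_red',ring(hue(im,'r'),(.54,-.243)))
hsv=cv2.cvtColor(im,cv2.COLOR_RGB2HSV)
print('ring_white',ring((hsv[...,1]<60)&(hsv[...,2]>120),(.568,.265)))
g=cv2.morphologyEx((hsv[...,2]<75).astype(np.uint8),cv2.MORPH_CLOSE,np.ones((5,5)))
c=max(cv2.findContours(g,cv2.RETR_EXTERNAL,cv2.CHAIN_APPROX_NONE)[0],key=cv2.contourArea)
P=plane(ci,c.reshape(-1,2),.02)[:,:2].astype(np.float32)
print('plate',cv2.minAreaRect(P),cv2.boxPoints(cv2.minAreaRect(P)).round(3).tolist())
# jars/rack from depth: world heights
E=np.array(ci['extrinsics']);v,u=np.nonzero(d>0)
n=cv2.undistortPoints(np.c_[u,v].astype(float).reshape(-1,1,2),K(ci),np.array([ci['k1'],0,0,0.])).reshape(-1,2)
W=(np.c_[n,np.ones(len(n))]*d[v,u][:,None]-E[:3,3])@E[:3,:3]
for nm,c,z in [('amber',(.647,.131),.075),('green',(.597,-.129),.075),('rack',(.733,.208),.05),('dishb',(.545,-.246),.075),('dishr',(.571,.28),.075)]:
    Q=W[(np.hypot(W[:,0]-c[0],W[:,1]-c[1])<.06)&(W[:,2]>z)]
    print(nm,len(Q),Q.min(0).round(3),Q.max(0).round(3),((Q.min(0)+Q.max(0))/2).round(3))
E
```

```text
blue [[ 0.5446 -0.2504  0.0497]] red [[0.5734 0.285  0.0502]]
ring_blue (array([0.6363, 0.0161, 0.0681]), 524)
ring_red (array([ 0.55  , -0.2562,  0.0681]), 624)
ring_white (array([0.5796, 0.2871, 0.0682]), 498)
plate ((0.5834315419197083, 0.017136573791503906), (0.7252209782600403, 0.3474372625350952), 85.90894317626953) [[0.3840000033378601, -0.3319999873638153], [0.7310000061988831, -0.3569999933242798], [0.7829999923706055, 0.3659999966621399], [0.4359999895095825, 0.39100000262260437]]
amber 323 [0.634 0.115 0.075] [0.68  0.161 0.091] [0.657 0.138 0.083]
green 323 [ 0.577 -0.152  0.075] [ 0.625 -0.106  0.092] [ 0.601 -0.129  0.083]
rack 197 [0.713 0.165 0.05 ] [0.755 0.254 0.073] [0.734 0.209 0.062]
dishb 1431 [ 0.496 -0.303  0.075] [ 0.593 -0.201  0.09 ] [ 0.545 -0.252  0.083]
dishr 1424 [0.525 0.238 0.075] [0.623 0.336 0.09 ] [0.574 0.287 0.083]
```

```bash
cat >> h.py <<'E'
def rel(x,y,z,hd,pose=None):
    "shift (cm, tool axes) and roll to TCP (x,y,z), tool x heading hd (deg), from pose (x,y,z,yaw) or the measured one"
    if pose is None:
        s=read_state();pose=(*s['ee_pos'],s['eef_rot'][2])
    X,Y,Z,w=pose;dx,dy=x-X,y-Y
    r=-(np.radians(hd)-w);r=(r+np.pi)%(2*np.pi)-np.pi
    return np.round([100*(dx*np.cos(w)+dy*np.sin(w)),100*(dx*np.sin(w)-dy*np.cos(w)),100*(Z-z)],2),round(r,3)
E
python3 -c "
from h import *
print(rel(.45,.10,.24,130)); print(rel(.579,-.324,.24,115))"
```

```text
(array([-4.077e+01, -4.349e+01, -3.000e-02]), np.float64(0.606))
(array([-6.440e+01, -8.098e+01, -3.000e-02]), np.float64(0.868))
```

```bash
python3 -m inch '[{"x":-2.7,"y":-2.9},{"x":-5.4,"y":-5.8},{"x":-8.1,"y":-8.7},{"x":-10.8,"y":-11.6},{"x":-13.6,"y":-14.5}]' 0.35 | tail -1
python3 -m inch '[{"x":-2.7,"y":-2.9},{"x":-5.4,"y":-5.8},{"x":-8.1,"y":-8.7},{"x":-10.8,"y":-11.6},{"x":-13.6,"y":-14.5}]'
python3 -m inch '[{"x":-2.7,"y":-2.9},{"x":-5.4,"y":-5.8},{"x":-8.1,"y":-8.7},{"x":-10.8,"y":-11.6},{"x":-13.6,"y":-14.5}]'
python3 -m inch '[{"x":-1.6,"y":-2.5},{"x":-3.2,"y":-5},{"x":-4.8,"y":-7.5},{"x":-6.4,"y":-10},{"x":-7.9,"y":-12.5}]'
python3 -m inch '[{"x":-1.6,"y":-2.5},{"x":-3.2,"y":-5},{"x":-4.8,"y":-7.5},{"x":-6.4,"y":-10},{"x":-7.9,"y":-12.5}]'
python3 -m inch '[{"x":-1.6,"y":-2.5,"roll":0.12},{"x":-3.2,"y":-5,"roll":0.24},{"x":-4.8,"y":-7.5,"roll":0.36},{"x":-6.4,"y":-10,"roll":0.48},{"x":-7.9,"y":-12.5,"roll":0.6}]'
python3 -m inch '[{"roll":0.12},{"roll":0.24},{"roll":0.27}]'
python3 -c "
from h import *
print(rel(.579,-.324,.057,115));print(read_state()['width'])"
```

```text
(array([-64.4 , -80.98,  18.27]), np.float64(0.868))
0.09179633947512024$[0]: bad value
$[0]: bad value
$[0]: bad value
$[0]: bad value
$[0]: bad value
$[0]: bad value
$[0]: bad value
```

```bash
python3 -m inch '[{"x":-2.7,"y":-2.9,"z":0,"roll":0},{"x":-5.4,"y":-5.8,"z":0,"roll":0},{"x":-8.1,"y":-8.7,"z":0,"roll":0},{"x":-10.8,"y":-11.6,"z":0,"roll":0},{"x":-13.6,"y":-14.5,"z":0,"roll":0}]' 0.35
```

```text
clock: 1.07
ee_pos: [0.2648, 0.4496, 0.2397]
eef_rot: [3.141, 0.0, 2.875]
ft_force: [1.1, 0.9, 0.2]
width: 0.0611
grip_force: 0.0
```

```bash
python3 -c "
from h import *
print(rel(.45,.10,.24,130)); print(rel(.579,-.324,.24,115))"
```

```text
(array([-27.07, -28.86,  -0.03]), np.float64(0.606))
(array([-5.067e+01, -6.637e+01, -3.000e-02]), np.float64(0.868))
```

```bash
python3 -m inch '[{"x":-2.7,"y":-2.9,"z":0,"roll":0},{"x":-5.4,"y":-5.8,"z":0,"roll":0},{"x":-8.1,"y":-8.7,"z":0,"roll":0},{"x":-10.8,"y":-11.6,"z":0,"roll":0},{"x":-13.5,"y":-14.5,"z":0,"roll":0}]' | tail -5
python3 -m inch '[{"x":-2.7,"y":-2.9,"z":0,"roll":0},{"x":-5.4,"y":-5.8,"z":0,"roll":0},{"x":-8.1,"y":-8.7,"z":0,"roll":0},{"x":-10.8,"y":-11.6,"z":0,"roll":0},{"x":-13.5,"y":-14.5,"z":0,"roll":0}]' | tail -5
python3 -m inch '[{"x":-1.6,"y":-2.5,"z":0,"roll":0},{"x":-3.2,"y":-5,"z":0,"roll":0},{"x":-4.8,"y":-7.5,"z":0,"roll":0},{"x":-6.4,"y":-10,"z":0,"roll":0},{"x":-7.9,"y":-12.5,"z":0,"roll":0}]' | tail -5
python3 -m inch '[{"x":-1.6,"y":-2.5,"z":0,"roll":0},{"x":-3.2,"y":-5,"z":0,"roll":0},{"x":-4.8,"y":-7.5,"z":0,"roll":0},{"x":-6.4,"y":-10,"z":0,"roll":0},{"x":-7.9,"y":-12.5,"z":0,"roll":0}]' | tail -5
python3 -m inch '[{"x":-1.6,"y":-2.5,"z":0,"roll":0.12},{"x":-3.2,"y":-5,"z":0,"roll":0.24},{"x":-4.8,"y":-7.5,"z":0,"roll":0.36},{"x":-6.4,"y":-10,"z":0,"roll":0.48},{"x":-7.9,"y":-12.5,"z":0,"roll":0.6}]' | tail -5
python3 -m inch '[{"x":0,"y":0,"z":0,"roll":0.12},{"x":0,"y":0,"z":0,"roll":0.24},{"x":0,"y":0,"z":0,"roll":0.27},{"x":0,"y":0,"z":0,"roll":0.27}]'
python3 -c "
from h import *
print(rel(.579,-.324,.057,115));print(read_state()['joint_positions'])"
```

```text
ee_pos: [0.3569, 0.2741, 0.24]
eef_rot: [3.141, 0.0, 2.875]
ft_force: [0.9, -0.0, 0.5]
width: 0.0596
grip_force: 0.0
ee_pos: [0.449, 0.0985, 0.2401]
eef_rot: [3.141, 0.001, 2.875]
ft_force: [-0.1, 0.4, 0.0]
width: 0.06
grip_force: 0.0
ee_pos: [0.492, -0.0426, 0.2399]
eef_rot: [3.141, 0.001, 2.875]
ft_force: [0.7, -0.2, 0.6]
width: 0.0602
grip_force: 0.0
ee_pos: [0.5353, -0.1838, 0.2398]
eef_rot: [3.141, 0.001, 2.875]
ft_force: [0.4, 0.2, -0.5]
width: 0.0598
grip_force: 0.0
ee_pos: [0.5786, -0.3251, 0.2397]
eef_rot: [3.141, 0.0, 2.269]
ft_force: [0.9, -0.3, -0.4]
width: 0.0597
grip_force: 0.0
clock: 3.48
ee_pos: [0.5781, -0.3239, 0.2393]
eef_rot: [-3.141, -0.0, 2.004]
ft_force: [0.8, 0.2, -0.2]
width: 0.0598
grip_force: 0.0
(array([-0.05,  0.08, 18.23]), np.float64(-0.003))
[-0.0283198   0.56059293  0.70992328  1.60530187 -0.3939495   1.12410273
  1.21197825]
```

```bash
python3 -m inch '[{"x":0,"y":0.1,"z":3.6,"roll":0},{"x":0,"y":0.1,"z":7.2,"roll":0},{"x":0,"y":0.1,"z":10.8,"roll":0},{"x":0,"y":0.1,"z":14.4,"roll":0},{"x":0,"y":0.1,"z":16.4,"roll":0}]' | tail -5
python3 -m inch '[{"x":0,"y":0,"z":1,"roll":0},{"x":0,"y":0,"z":1.8,"roll":0},{"x":0,"y":0,"z":1.8,"roll":0}]'
cat >> h.py <<'E'
from scipy.interpolate import CubicSpline
def path(pts,lead=.03,step=.005):
    "smooth dish-centre path, sampled by step, with a straight lead-in -> points, tangent angles"
    P=np.array(pts);t=np.r_[0,np.cumsum(np.hypot(*np.diff(P,axis=0).T))]
    c=CubicSpline(t,P);f=c(np.linspace(0,t[-1],2000))
    s=np.r_[0,np.cumsum(np.hypot(*np.diff(f,axis=0).T))]
    u=np.interp(np.arange(0,s[-1]+step/2,step),s,np.linspace(0,t[-1],2000));Q=np.vstack([c(u[:-1]),P[-1]])
    d=c(u,1);a=np.unwrap(np.arctan2(d[:,1],d[:,0]))
    n=round(lead/step);e=np.array([np.cos(a[0]),np.sin(a[0])])
    return np.vstack([Q[0]-e*step*np.arange(n,0,-1)[:,None],Q]),np.r_[np.full(n,a[0]),a]
def rows(Q,A,off,sgn,pose,z,maxr=.12):
    "rows, 5 a call, for TCP = dish - off*heading; sgn -1: tool -x leads"
    X,Y,Z,w=pose
    for k in range(1,len(Q),5):
        w0=w;x0,y0=X,Y;o=[]
        for q,a in zip(Q[k:k+5],A[k:k+5]):
            x,y=q-off*np.array([np.cos(a),np.sin(a)])
            p,r=rel(x,y,z,np.degrees(a)+(180 if sgn<0 else 0),(x0,y0,z,w0))
            o.append((p[0].round(1),p[1].round(1),round(float(r),2)))
        # carry on from the rounded last row, so errors do not add up
        X=x0+(o[-1][0]*np.cos(w0)+o[-1][1]*np.sin(w0))/100;Y=y0+(o[-1][0]*np.sin(w0)-o[-1][1]*np.cos(w0))/100;w=w0-o[-1][2]
        print(k,' '.join('%g,%g,%g'%v for v in o),'| dish',Q[min(k+4,len(Q)-1)].round(3))
E
python3 - <<'E'
from h import *
pts=[(.545,-.251),(.515,-.19),(.503,-.125),(.525,-.06),(.575,-.018),(.636,.016)]
Q,A=path(pts)
print('jar clearance',np.hypot(*(Q-[.601,-.129]).T).min()-.076, np.degrees(A[[0,6,20,30,40,50,60,-1]]).round())
s=read_state();p=(*s['ee_pos'],s['eef_rot'][2]);print(np.round(p,4))
print(rel(*(Q[0]-.05*np.array([np.cos(A[0]),np.sin(A[0])])),.057,np.degrees(A[0])))
rows(Q,A,.05,1,p,.057)
E
```

```text
ee_pos: [0.5774, -0.3217, 0.0716]
eef_rot: [-3.139, -0.004, 2.007]
ft_force: [-0.9, -0.0, -1.0]
width: 0.0599
grip_force: 0.0
clock: 4.15
ee_pos: [0.5788, -0.3233, 0.0569]
eef_rot: [-3.141, -0.001, 2.005]
ft_force: [0.3, 0.0, 0.1]
width: 0.06
grip_force: 0.0
jar clearance 0.022080187445920996 [119. 119. 110.  94.  71.  46.  31.  32.]
[ 0.5788 -0.3233  0.0569  2.0054]
(array([ 0.01,  0.61, -0.01]), np.float64(-0.079))
1 0.5,0.6,-0.08 1,0.5,-0.08 1.5,0.5,-0.08 2,0.4,-0.08 2.5,0.4,-0.08 | dish [ 0.547 -0.255]
6 0.5,0,0 1,-0,0 1.5,-0,0.01 2,-0,0.01 2.5,-0.1,0.02 | dish [ 0.535 -0.233]
11 0.5,-0,0.01 1,-0,0.02 1.5,-0.1,0.03 2,-0.1,0.04 2.5,-0.2,0.06 | dish [ 0.524 -0.211]
16 0.5,-0,0.01 1,-0.1,0.03 1.5,-0.2,0.04 2,-0.2,0.06 2.5,-0.3,0.08 | dish [ 0.514 -0.188]
21 0.5,-0.1,0.02 1,-0.2,0.04 1.5,-0.3,0.07 2,-0.4,0.1 2.6,-0.5,0.12 | dish [ 0.507 -0.164]
26 0.5,-0.1,0.03 1,-0.2,0.06 1.5,-0.4,0.1 2,-0.5,0.13 2.5,-0.6,0.17 | dish [ 0.503 -0.14 ]
31 0.5,-0.2,0.03 1,-0.3,0.07 1.6,-0.5,0.11 2.1,-0.6,0.15 2.6,-0.7,0.19 | dish [ 0.504 -0.115]
36 0.5,-0.2,0.04 1,-0.4,0.08 1.5,-0.5,0.12 2,-0.7,0.16 2.6,-0.8,0.2 | dish [ 0.51 -0.09]
41 0.5,-0.2,0.04 1,-0.3,0.08 1.5,-0.5,0.13 2,-0.6,0.17 2.6,-0.8,0.21 | dish [ 0.52  -0.068]
46 0.5,-0.2,0.05 1,-0.4,0.1 1.5,-0.6,0.15 2.1,-0.7,0.19 2.6,-0.8,0.23 | dish [ 0.535 -0.048]
51 0.5,-0.2,0.04 1,-0.3,0.08 1.5,-0.4,0.11 2,-0.5,0.14 2.6,-0.6,0.17 | dish [ 0.554 -0.032]
56 0.5,-0.1,0.03 1,-0.2,0.05 1.5,-0.3,0.07 2,-0.3,0.09 2.5,-0.3,0.1 | dish [ 0.575 -0.018]
61 0.5,-0.1,0.01 1,-0.1,0.03 1.5,-0.2,0.03 2,-0.2,0.04 2.5,-0.2,0.04 | dish [ 0.597 -0.006]
66 0.5,0,0.01 1,0,0.01 1.5,0,0 2,0.1,-0 2.5,0.1,-0.01 | dish [0.619 0.006]
71 0.5,0,-0.01 1,0.1,-0.02 1.5,0.2,-0.04 2,0.2,-0.06 | dish [0.636 0.016]
```

```bash
python3 -m inch '[{"x":0.5,"y":0.2,"z":0,"roll":-0.04},{"x":1,"y":0.4,"z":0,"roll":-0.08},{"x":1.5,"y":0.5,"z":0,"roll":-0.08},{"x":2,"y":0.4,"z":0,"roll":-0.08},{"x":2.5,"y":0.4,"z":0,"roll":-0.08}]'
python3 -m inch '[{"x":0.5,"y":0,"z":0,"roll":0},{"x":1,"y":0,"z":0,"roll":0},{"x":1.5,"y":0,"z":0,"roll":0.01},{"x":2,"y":0,"z":0,"roll":0.01},{"x":2.5,"y":-0.1,"z":0,"roll":0.02}]'
python3 - <<'E'
from h import *
im,d,ci=snap('top','top2.png'); snap('scene','sc2.png')
print(lid(im,ci,'b',(.535,-.233)),read_state()['ee_pos'],read_state()['eef_rot'])
E
```

```text
clock: 4.57
ee_pos: [0.5724, -0.2991, 0.0588]
eef_rot: [3.14, 0.001, 2.084]
ft_force: [0.3, 0.0, 0.4]
width: 0.0595
grip_force: 0.0
clock: 4.98
ee_pos: [0.5596, -0.2789, 0.0583]
eef_rot: [3.141, 0.003, 2.064]
ft_force: [2.2, -3.9, 0.7]
width: 0.0593
grip_force: 2.5
[] [ 0.55896479 -0.27801151  0.058135  ] [3.14115365e+00 1.14623148e-03 2.06417185e+00]
```

View pics/sc2.png

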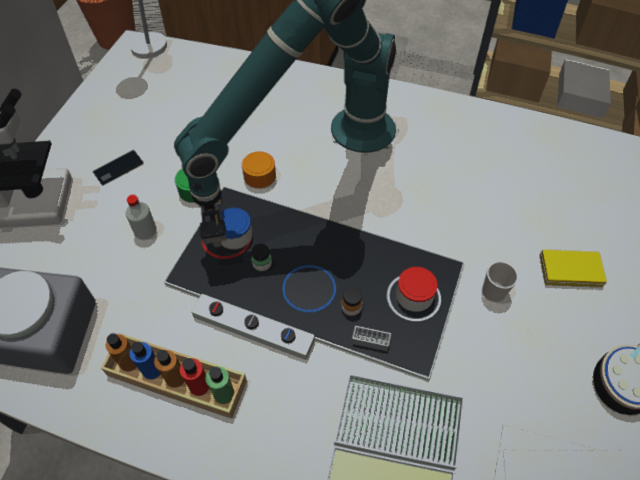

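The scene shows the gripper at about (210,220), right behind the blue dish at (235,225). It is pushing upright with about 4.5 N. I'll continue.

```bash
python3 -m inch '[{"x":0.5,"y":0,"z":0,"roll":0.01},{"x":1,"y":0,"z":0,"roll":0.02},{"x":1.5,"y":-0.1,"z":0,"roll":0.03},{"x":2,"y":-0.1,"z":0,"roll":0.04},{"x":2.5,"y":-0.2,"z":0,"roll":0.06}]' | tail -5
python3 -m inch '[{"x":0.5,"y":0,"z":0,"roll":0.01},{"x":1,"y":-0.1,"z":0,"roll":0.03},{"x":1.5,"y":-0.2,"z":0,"roll":0.04},{"x":2,"y":-0.2,"z":0,"roll":0.06},{"x":2.5,"y":-0.3,"z":0,"roll":0.08}]' | tail -5
python3 -m inch '[{"x":0.5,"y":-0.1,"z":0,"roll":0.02},{"x":1,"y":-0.2,"z":0,"roll":0.04},{"x":1.5,"y":-0.3,"z":0,"roll":0.07},{"x":2,"y":-0.4,"z":0,"roll":0.1},{"x":2.6,"y":-0.5,"z":0,"roll":0.12}]' | tail -5
python3 -m inch '[{"x":0.5,"y":-0.1,"z":0,"roll":0.03},{"x":1,"y":-0.2,"z":0,"roll":0.06},{"x":1.5,"y":-0.4,"z":0,"roll":0.1},{"x":2,"y":-0.5,"z":0,"roll":0.13},{"x":2.5,"y":-0.6,"z":0,"roll":0.17}]' | tail -5
python3 -m inch '[{"x":0.5,"y":-0.2,"z":0,"roll":0.03},{"x":1,"y":-0.3,"z":0,"roll":0.07},{"x":1.6,"y":-0.5,"z":0,"roll":0.11},{"x":2.1,"y":-0.6,"z":0,"roll":0.15},{"x":2.6,"y":-0.7,"z":0,"roll":0.19}]' | tail -5
python3 - <<'E'
from h import *
im,d,ci=snap('scene','sc3.png')
print('exp .504 -.115',lid(im,ci,'b',(.504,-.115)),read_state()['ee_pos'],read_state()['eef_rot'])
im,d,ci=snap('top','top3.png')
print(lid(im,ci,'b',(.504,-.115)))
E
```

```text
ee_pos: [0.5458, -0.2582, 0.0582]
eef_rot: [3.141, 0.003, 2.003]
ft_force: [2.3, -5.0, 1.4]
width: 0.0594
grip_force: 2.7
ee_pos: [0.5325, -0.2369, 0.0582]
eef_rot: [3.141, 0.003, 1.923]
ft_force: [2.8, -5.4, 1.9]
width: 0.0598
grip_force: 2.7
ee_pos: [0.5186, -0.2146, 0.0581]
eef_rot: [3.141, 0.003, 1.802]
ft_force: [2.2, -5.4, 1.8]
width: 0.0598
grip_force: 2.7
ee_pos: [0.5065, -0.1916, 0.0581]
eef_rot: [3.141, 0.003, 1.632]
ft_force: [0.3, -6.4, 2.6]
width: 0.0596
grip_force: 3.1
ee_pos: [0.4974, -0.1663, 0.0581]
eef_rot: [3.141, 0.003, 1.441]
ft_force: [-1.2, -7.2, 3.2]
width: 0.0602
grip_force: 3.4
exp .504 -.115 [[ 0.5028 -0.1168  0.0503]] [ 0.49726842 -0.16511606  0.0578389 ] [-3.14133354e+00  1.83375129e-03  1.43999738e+00]
[]
```

View pics/sc3.png

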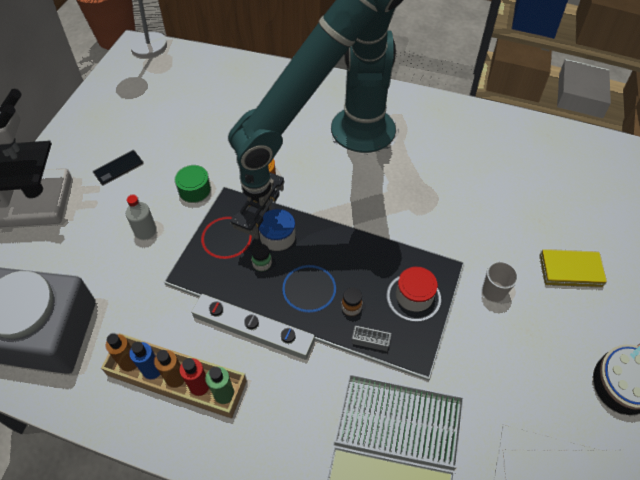

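The blue dish at (278,230) sits in the cradle within 2 mm of plan, and it is clear of the green jar at (262,258). I'll finish the leg.

```bash
python3 -m inch '[{"x":0.5,"y":-0.2,"z":0,"roll":0.04},{"x":1,"y":-0.4,"z":0,"roll":0.08},{"x":1.5,"y":-0.5,"z":0,"roll":0.12},{"x":2,"y":-0.7,"z":0,"roll":0.16},{"x":2.6,"y":-0.8,"z":0,"roll":0.2}]' | tail -5
python3 -m inch '[{"x":0.5,"y":-0.2,"z":0,"roll":0.04},{"x":1,"y":-0.3,"z":0,"roll":0.08},{"x":1.5,"y":-0.5,"z":0,"roll":0.13},{"x":2,"y":-0.6,"z":0,"roll":0.17},{"x":2.6,"y":-0.8,"z":0,"roll":0.21}]' | tail -5
python3 -m inch '[{"x":0.5,"y":-0.2,"z":0,"roll":0.05},{"x":1,"y":-0.4,"z":0,"roll":0.1},{"x":1.5,"y":-0.6,"z":0,"roll":0.15},{"x":2.1,"y":-0.7,"z":0,"roll":0.19},{"x":2.6,"y":-0.8,"z":0,"roll":0.23}]' | tail -5
python3 -m inch '[{"x":0.5,"y":-0.2,"z":0,"roll":0.04},{"x":1,"y":-0.3,"z":0,"roll":0.08},{"x":1.5,"y":-0.4,"z":0,"roll":0.11},{"x":2,"y":-0.5,"z":0,"roll":0.14},{"x":2.6,"y":-0.6,"z":0,"roll":0.17}]' | tail -5
python3 -m inch '[{"x":0.5,"y":-0.1,"z":0,"roll":0.03},{"x":1,"y":-0.2,"z":0,"roll":0.05},{"x":1.5,"y":-0.3,"z":0,"roll":0.07},{"x":2,"y":-0.3,"z":0,"roll":0.09},{"x":2.5,"y":-0.3,"z":0,"roll":0.1}]' | tail -5
python3 -m inch '[{"x":0.5,"y":-0.1,"z":0,"roll":0.01},{"x":1,"y":-0.1,"z":0,"roll":0.03},{"x":1.5,"y":-0.2,"z":0,"roll":0.03},{"x":2,"y":-0.2,"z":0,"roll":0.04},{"x":2.5,"y":-0.2,"z":0,"roll":0.04}]' | tail -5
python3 - <<'E'
from h import *
im,d,ci=snap('scene','sc4.png')
print('exp .597,-.006',lid(im,ci,'b',(.597,-.006)));s=read_state();w=s['eef_rot'][2];print(s['ee_pos'],w,'cradle',s['ee_pos'][:2]+.05*np.array([np.cos(w),np.sin(w)]))
E
```

```text
ee_pos: [0.4922, -0.1395, 0.0578]
eef_rot: [-3.142, 0.003, 1.241]
ft_force: [-2.4, -7.3, 4.5]
width: 0.0598
grip_force: 3.7
ee_pos: [0.4926, -0.1126, 0.0578]
eef_rot: [-3.142, 0.003, 1.03]
ft_force: [-3.6, -6.8, 4.7]
width: 0.0599
grip_force: 3.9
ee_pos: [0.4979, -0.0859, 0.0576]
eef_rot: [-3.14, 0.004, 0.801]
ft_force: [-6.9, -8.1, 7.8]
width: 0.0598
grip_force: 5.0
ee_pos: [0.5107, -0.0632, 0.0575]
eef_rot: [-3.139, 0.006, 0.631]
ft_force: [-7.9, -6.7, 8.4]
width: 0.0593
grip_force: 5.5
ee_pos: [0.5284, -0.0456, 0.0573]
eef_rot: [-3.138, 0.007, 0.532]
ft_force: [-11.1, -5.7, 10.4]
width: 0.0599
grip_force: 6.4
ee_pos: [0.549, -0.0311, 0.0572]
eef_rot: [-3.138, 0.007, 0.492]
ft_force: [-8.2, -5.7, 9.1]
width: 0.0597
grip_force: 6.1
exp .597,-.006 [[ 0.592  -0.0096  0.0502]]
[ 0.55034638 -0.030327    0.05725312] 0.4932382122464538 cradle [ 0.5943866  -0.00665297]
```

```bash
python3 -c "
import cv2
i=cv2.imread('pics/sc4.png')[170:330,200:420];cv2.imwrite('pics/sc4c.png',cv2.resize(i,None,fx=3.5,fy=3.5,interpolation=2))"
```

```text
(no output)
```

View pics/sc4c.png

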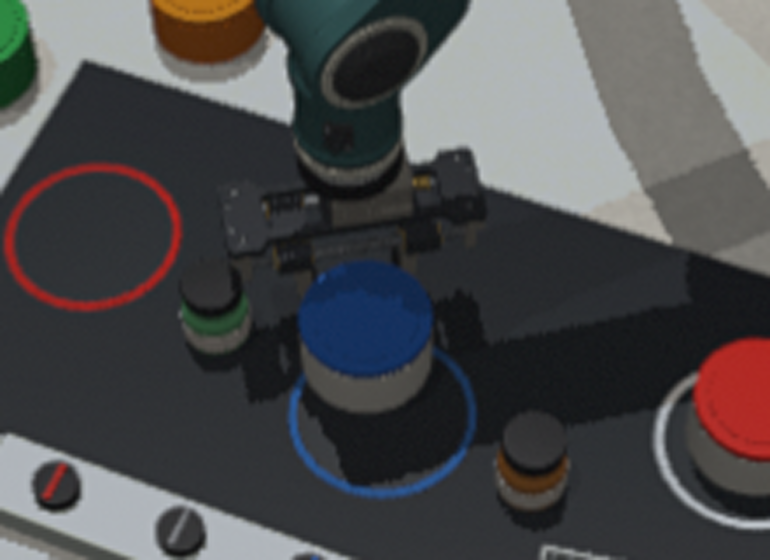

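The dish at (365,335) in the crop is upright, just short of the blue ring, and it clears both jars. I'll raise the tool slightly to relieve the downward drag and finish the last 48 mm.

```bash
python3 -m inch '[{"x":0.5,"y":0,"z":-0.1,"roll":0},{"x":1,"y":0,"z":-0.15,"roll":0},{"x":1.5,"y":0,"z":-0.15,"roll":0},{"x":2,"y":0,"z":-0.15,"roll":0},{"x":2.5,"y":0,"z":-0.15,"roll":0}]' | tail -5
python3 -m inch '[{"x":0.5,"y":0,"z":0,"roll":0},{"x":1,"y":0,"z":0,"roll":0},{"x":1.5,"y":0,"z":0,"roll":0},{"x":1.9,"y":0,"z":0,"roll":0},{"x":2.2,"y":0,"z":0,"roll":0}]' | tail -5
python3 -m inch '[{"x":0,"y":0,"z":0,"roll":0},{"x":0,"y":0,"z":0,"roll":0}]'
python3 - <<'E'
from h import *
im,d,ci=snap('scene','sc5.png')
print('goal .636,.016',lid(im,ci,'b',(.636,.016)));s=read_state();w=s['eef_rot'][2];print(s['ee_pos'],w,'cradle',s['ee_pos'][:2]+.05*np.array([np.cos(w),np.sin(w)]))
E
```

```text
ee_pos: [0.5745, -0.0167, 0.0584]
eef_rot: [-3.14, 0.002, 0.495]
ft_force: [-2.3, -1.1, -2.9]
width: 0.06
grip_force: 2.4
ee_pos: [0.5949, -0.0066, 0.0591]
eef_rot: [-3.142, -0.0, 0.495]
ft_force: [-2.5, -0.5, -2.5]
width: 0.0595
grip_force: 1.9
clock: 10.82
ee_pos: [0.5953, -0.0067, 0.0595]
eef_rot: [3.141, -0.002, 0.495]
ft_force: [-0.8, -0.8, -1.4]
width: 0.0598
grip_force: 0.6
goal .636,.016 [[0.6384 0.0153 0.0505]]
[ 0.59528021 -0.00669978  0.05952629] 0.4946973108757171 cradle [0.63928583 0.01703848]
```

```bash
python3 -m inch '[{"x":-0.4,"y":0,"z":0,"roll":0},{"x":-1,"y":0,"z":0,"roll":0},{"x":-2,"y":0,"z":0,"roll":0},{"x":-3,"y":0,"z":0,"roll":0},{"x":-4,"y":0,"z":0,"roll":0}]' | tail -5
python3 -m inch '[{"x":0,"y":0,"z":-3,"roll":0},{"x":0,"y":0,"z":-6.5,"roll":0},{"x":0,"y":0,"z":-10,"roll":0},{"x":0,"y":0,"z":-12,"roll":0},{"x":0,"y":0,"z":-12,"roll":0}]'
python3 - <<'E'
from h import *
pts=[(.574,.286),(.53,.215),(.495,.13),(.483,.03),(.485,-.07),(.507,-.165),(.55,-.256)]
Q,A=path(pts,step=.006)
f=lambda c:np.hypot(*(Q-c).T).min()
print('clear amber',f([.657,.138])-.076,'green',f([.601,-.129])-.076,'blue',f([.638,.015])-.1,np.degrees(A[[0,20,40,60,80,-1]]).round())
T=Q[0]-.05*np.array([np.cos(A[0]),np.sin(A[0])]);hd=np.degrees(A[0])+180
print('start',T,hd,rel(*T,.18,hd))
rows(Q,A,.05,-1,(*T,.058,np.radians(hd)),.058)
s=read_state();print(s['joint_positions'])
im,d,ci=snap('scene');print(lid(im,ci,'b',(.636,.016)))
E
```

```text
ee_pos: [0.5581, -0.0266, 0.0593]
eef_rot: [-3.142, -0.0, 0.494]
ft_force: [-0.3, -0.5, -0.4]
width: 0.0596
grip_force: 0.0
clock: 11.7
ee_pos: [0.5608, -0.0271, 0.1831]
eef_rot: [3.139, -0.007, 0.494]
ft_force: [1.6, -0.5, -0.1]
width: 0.0599
grip_force: 0.0
clear amber 0.07233449988061792 green 0.0246343288808112 blue 0.055458131010437284 [-124. -118.  -98.  -89.  -74.  -59.]
start [0.61845637 0.35251039] 56.24074014057483 (array([ 23.06, -30.7 ,   0.31]), np.float64(-0.488))
1 -0.6,-0,0 -1.2,-0,0 -1.8,0,0 -2.4,0,0 -3,-0,0 | dish [0.574 0.286]
6 -0.6,-0,-0 -1.2,-0,-0.01 -1.8,-0,-0.01 -2.4,-0,-0.01 -3,-0.1,-0.02 | dish [0.558 0.261]
11 -0.6,0,-0 -1.2,-0,-0.01 -1.8,-0,-0.02 -2.4,-0.1,-0.02 -3,-0.1,-0.03 | dish [0.542 0.235]
16 -0.6,-0,-0.01 -1.2,-0.1,-0.02 -1.8,-0.1,-0.03 -2.4,-0.1,-0.04 -3,-0.2,-0.05 | dish [0.527 0.209]
21 -0.6,-0,-0.01 -1.2,-0.1,-0.03 -1.8,-0.1,-0.04 -2.4,-0.2,-0.05 -3,-0.2,-0.07 | dish [0.514 0.182]
26 -0.6,-0.1,-0.01 -1.2,-0.1,-0.03 -1.8,-0.2,-0.04 -2.4,-0.3,-0.06 -3,-0.3,-0.08 | dish [0.503 0.155]
31 -0.6,-0.1,-0.02 -1.2,-0.2,-0.04 -1.8,-0.3,-0.06 -2.4,-0.3,-0.
[... 810 characters left out ...]
.3,-0.07 | dish [ 0.492 -0.113]
76 -0.6,-0,-0.02 -1.2,-0.1,-0.03 -1.8,-0.1,-0.05 -2.4,-0.2,-0.06 -3,-0.2,-0.07 | dish [ 0.5   -0.142]
81 -0.6,-0,-0.02 -1.2,-0.1,-0.03 -1.8,-0.2,-0.04 -2.4,-0.2,-0.06 -3,-0.2,-0.07 | dish [ 0.509 -0.17 ]
86 -0.6,-0.1,-0.01 -1.2,-0.1,-0.02 -1.8,-0.2,-0.04 -2.4,-0.2,-0.05 -3,-0.2,-0.06 | dish [ 0.52  -0.198]
91 -0.6,-0.1,-0.01 -1.2,-0.2,-0.03 -1.8,-0.2,-0.04 -2.4,-0.2,-0.05 -3,-0.2,-0.06 | dish [ 0.533 -0.225]
96 -0.6,-0.1,-0.01 -1.2,-0.2,-0.03 -1.8,-0.2,-0.04 -2.4,-0.2,-0.05 -3,-0.3,-0.06 | dish [ 0.547 -0.251]
101 -0.6,-0,-0.01 | dish [ 0.55  -0.256]
[-0.84441457  0.63740096  1.15793674  1.9288284  -0.68968133  1.03621714
 -0.45625166]
[[0.638  0.0154 0.0508]]
```

```bash
python3 -m inch '[{"x":2.3,"y":-3.1,"z":0,"roll":0},{"x":4.6,"y":-6.2,"z":0,"roll":0},{"x":6.9,"y":-9.3,"z":0,"roll":0},{"x":9.2,"y":-12.3,"z":0,"roll":0},{"x":11.5,"y":-15.3,"z":0,"roll":0}]' | tail -5
python3 -m inch '[{"x":2.3,"y":-3.1,"z":0,"roll":-0.1},{"x":4.6,"y":-6.2,"z":0,"roll":-0.2},{"x":6.9,"y":-9.3,"z":0,"roll":-0.3},{"x":9.2,"y":-12.3,"z":0,"roll":-0.4},{"x":11.5,"y":-15.4,"z":0,"roll":-0.49}]' | tail -5
python3 -m inch '[{"x":0,"y":0,"z":3.5,"roll":0},{"x":0,"y":0,"z":7,"roll":0},{"x":0,"y":0,"z":10,"roll":0},{"x":0,"y":0,"z":12.2,"roll":0},{"x":0,"y":0,"z":12.2,"roll":0}]'
python3 - <<'E'
from h import *
im,d,ci=snap('scene');print('red',lid(im,ci,'r',(.573,.286)))
pts=[(.574,.286),(.53,.215),(.495,.13),(.483,.03),(.485,-.07),(.507,-.165),(.55,-.256)]
Q,A=path(pts)
s=read_state();p=(*s['ee_pos'],s['eef_rot'][2]);print(np.round(p,4),s['joint_positions'].round(2))
rows(Q,A,.05,-1,p,.058)
E
```

```text
ee_pos: [0.5866, 0.1649, 0.1774]
eef_rot: [-3.14, 0.002, 0.494]
ft_force: [1.3, -0.2, -0.3]
width: 0.0595
grip_force: 0.0
ee_pos: [0.6149, 0.3546, 0.1771]
eef_rot: [-3.14, 0.002, 0.989]
ft_force: [0.7, 0.3, 0.6]
width: 0.0597
grip_force: 0.0
clock: 13.0
ee_pos: [0.6116, 0.3513, 0.0498]
eef_rot: [-3.136, 0.01, 0.984]
ft_force: [-1.0, -0.2, -1.0]
width: 0.0593
grip_force: 0.0
red [[0.5673 0.2806 0.0464]]
[0.6135 0.3518 0.0531 0.9837] [-1.11  0.95  0.87  1.59 -0.82  1.01 -0.57]
1 -0.2,0.4,0 -0.7,0.4,0 -1.2,0.4,0 -1.7,0.4,0 -2.2,0.4,0 | dish [0.577 0.29 ]
6 -0.5,-0,0 -1,-0,0 -1.5,-0,-0 -2,-0.1,-0.01 -2.5,-0.1,-0.01 | dish [0.563 0.269]
11 -0.5,0,-0 -1,-0,-0.01 -1.5,-0,-0.01 -2,-0,-0.01 -2.5,-0.1,-0.02 | dish [0.55  0.248]
16 -0.5,0,-0.01 -1,-0,-0.01 -1.5,-0,-0.02 -2,-0.1,-0.03 -2.5,-0.1,-0.03 | dish [0.537 0.227]
21 -0.5,-0,-0.01 -1,-0.1,-0.02 -1.5,-0.1,-0.03 -2,-0.1,-0.04 -2.5,-0.2,-0.05 | dish [0.525 0.205]
26 -0.5,0,-0.01 -1,-0,-0.02 -1.5,-0.1,-0.03 -2,-0.1,-0.04 -2.5,-0.2,-0.05 | dish [0.514 0.182]
31 -0.5,-0,-0.02 -1,-0.1,-0.03 -1.5,-0.1,-0.04 -2,-0.2,-0.06 -2.5,-0.2,-0.07 | dish [0
[... 1056 characters left out ...]
0.05 -2.5,-0.2,-0.06 | dish [ 0.492 -0.113]
91 -0.5,-0.1,-0.01 -1,-0.1,-0.03 -1.5,-0.2,-0.04 -2,-0.2,-0.05 -2.5,-0.2,-0.06 | dish [ 0.498 -0.137]
96 -0.5,-0.1,-0.01 -1,-0.1,-0.02 -1.5,-0.2,-0.03 -2,-0.2,-0.04 -2.5,-0.2,-0.05 | dish [ 0.506 -0.161]
101 -0.5,-0.1,-0.01 -1,-0.1,-0.03 -1.5,-0.2,-0.04 -2,-0.2,-0.05 -2.5,-0.2,-0.06 | dish [ 0.514 -0.184]
106 -0.5,-0.1,-0.01 -1,-0.1,-0.02 -1.5,-0.2,-0.03 -2,-0.2,-0.04 -2.5,-0.2,-0.05 | dish [ 0.524 -0.207]
111 -0.5,-0.1,-0.01 -1,-0.1,-0.02 -1.5,-0.2,-0.03 -2,-0.2,-0.04 -2.5,-0.2,-0.05 | dish [ 0.535 -0.23 ]
116 -0.5,-0.1,-0.01 -1,-0.1,-0.02 -1.5,-0.1,-0.03 -2,-0.2,-0.04 -2.5,-0.2,-0.05 | dish [ 0.547 -0.251]
121 -0.5,-0,-0.01 | dish [ 0.55  -0.256]
```

```bash
python3 -m inch '[{"x":-0.2,"y":0.2,"z":-0.2,"roll":0},{"x":-0.7,"y":0.4,"z":-0.3,"roll":0},{"x":-1.2,"y":0.4,"z":-0.3,"roll":0},{"x":-1.7,"y":0.4,"z":-0.3,"roll":0},{"x":-2.2,"y":0.4,"z":-0.3,"roll":0}]' | tail -5
python3 -m inch '[{"x":-0.5,"y":0,"z":0,"roll":0},{"x":-1,"y":0,"z":0,"roll":0},{"x":-1.5,"y":0,"z":0,"roll":0},{"x":-2,"y":-0.1,"z":0,"roll":-0.01},{"x":-2.5,"y":-0.1,"z":0,"roll":-0.01}]' | tail -5
python3 -m inch '[{"x":-0.5,"y":0,"z":0,"roll":0},{"x":-1,"y":0,"z":0,"roll":-0.01},{"x":-1.5,"y":0,"z":0,"roll":-0.01},{"x":-2,"y":0,"z":0,"roll":-0.01},{"x":-2.5,"y":-0.1,"z":0,"roll":-0.02}]' | tail -5
python3 -m inch '[{"x":-0.5,"y":0,"z":0,"roll":-0.01},{"x":-1,"y":0,"z":0,"roll":-0.01},{"x":-1.5,"y":0,"z":0,"roll":-0.02},{"x":-2,"y":-0.1,"z":0,"roll":-0.03},{"x":-2.5,"y":-0.1,"z":0,"roll":-0.03}]' | tail -5
python3 -m inch '[{"x":-0.5,"y":0,"z":0,"roll":-0.01},{"x":-1,"y":-0.1,"z":0,"roll":-0.02},{"x":-1.5,"y":-0.1,"z":0,"roll":-0.03},{"x":-2,"y":-0.1,"z":0,"roll":-0.04},{"x":-2.5,"y":-0.2,"z":0,"roll":-0.05}]' | tail -5
python3 - <<'E'
from h import *
s=read_state();w=s['eef_rot'][2];print('exp .525 .205 cradle',s['ee_pos'][:2]-.05*np.array([np.cos(w),np.sin(w)]))
for c in('scene','top'):
    im,d,ci=snap(c,c+'6.png');print(lid(im,ci,'r',(.525,.205)))
E
```

```text
ee_pos: [0.6072, 0.3325, 0.0613]
eef_rot: [3.141, -0.002, 0.984]
ft_force: [0.2, 0.3, 0.2]
width: 0.0596
grip_force: 0.0
ee_pos: [0.593, 0.3144, 0.0611]
eef_rot: [3.141, -0.004, 0.997]
ft_force: [2.2, 4.4, 1.5]
width: 0.0598
grip_force: 2.3
ee_pos: [0.5789, 0.2935, 0.061]
eef_rot: [3.14, -0.004, 1.016]
ft_force: [2.8, 3.3, 1.5]
width: 0.06
grip_force: 2.3
ee_pos: [0.5646, 0.2729, 0.0609]
eef_rot: [3.141, -0.003, 1.046]
ft_force: [3.8, 4.1, 0.5]
width: 0.0596
grip_force: 2.5
ee_pos: [0.5504, 0.2521, 0.0609]
eef_rot: [3.14, -0.003, 1.096]
ft_force: [2.6, 4.7, 1.8]
width: 0.0595
grip_force: 2.5
exp .525 .205 cradle [0.52757971 0.20765405]
[[0.5135 0.1887 0.0352]]
[[0.5265 0.2018 0.0496]]
```

```bash
python3 -m inch '[{"x":-0.5,"y":0,"z":0,"roll":-0.01},{"x":-1,"y":0,"z":0,"roll":-0.02},{"x":-1.5,"y":-0.1,"z":0,"roll":-0.03},{"x":-2,"y":-0.1,"z":0,"roll":-0.04},{"x":-2.5,"y":-0.2,"z":0,"roll":-0.05}]' | tail -5
python3 -m inch '[{"x":-0.5,"y":0,"z":0,"roll":-0.02},{"x":-1,"y":-0.1,"z":0,"roll":-0.03},{"x":-1.5,"y":-0.1,"z":0,"roll":-0.04},{"x":-2,"y":-0.2,"z":0,"roll":-0.06},{"x":-2.5,"y":-0.2,"z":0,"roll":-0.07}]' | tail -5
python3 -m inch '[{"x":-0.5,"y":-0.1,"z":0,"roll":-0.02},{"x":-1,"y":-0.2,"z":0,"roll":-0.03},{"x":-1.5,"y":-0.2,"z":0,"roll":-0.05},{"x":-2,"y":-0.3,"z":0,"roll":-0.07},{"x":-2.5,"y":-0.3,"z":0,"roll":-0.09}]' | tail -5
python3 -m inch '[{"x":-0.5,"y":-0.1,"z":0,"roll":-0.01},{"x":-1,"y":-0.2,"z":0,"roll":-0.03},{"x":-1.5,"y":-0.2,"z":0,"roll":-0.05},{"x":-2,"y":-0.3,"z":0,"roll":-0.07},{"x":-2.5,"y":-0.4,"z":0,"roll":-0.08}]' | tail -5
python3 -m inch '[{"x":-0.5,"y":0,"z":0,"roll":-0.02},{"x":-1,"y":-0.1,"z":0,"roll":-0.03},{"x":-1.5,"y":-0.1,"z":0,"roll":-0.04},{"x":-2,"y":-0.2,"z":0,"roll":-0.06},{"x":-2.5,"y":-0.2,"z":0,"roll":-0.07}]' | tail -5
python3 -m inch '[{"x":-0.5,"y":0,"z":0,"roll":-0.01},{"x":-1,"y":-0.1,"z":0,"roll":-0.02},{"x":-1.5,"y":-0.1,"z":0,"roll":-0.03},{"x":-2,"y":-0.2,"z":0,"roll":-0.04},{"x":-2.5,"y":-0.2,"z":0,"roll":-0.04}]' | tail -5
python3 - <<'E'
from h import *
s=read_state();w=s['eef_rot'][2];print('exp .485 .062 cradle',s['ee_pos'][:2]-.05*np.array([np.cos(w),np.sin(w)]),s['joint_positions'].round(2))
for c in('scene','top'):
    im,d,ci=snap(c,c+'7.png');print(lid(im,ci,'r',(.485,.062)),lid(im,ci,'b',(.636,.016)))
E
```

```text
ee_pos: [0.5372, 0.2308, 0.0607]
eef_rot: [3.141, -0.002, 1.146]
ft_force: [3.0, 5.1, 2.4]
width: 0.0597
grip_force: 2.7
ee_pos: [0.5247, 0.2093, 0.0606]
eef_rot: [3.141, -0.003, 1.217]
ft_force: [2.0, 5.8, 2.8]
width: 0.0597
grip_force: 2.9
ee_pos: [0.513, 0.1871, 0.0606]
eef_rot: [-3.142, -0.003, 1.307]
ft_force: [0.2, 6.8, 3.5]
width: 0.0598
grip_force: 3.1
ee_pos: [0.5028, 0.1638, 0.0606]
eef_rot: [3.141, -0.002, 1.387]
ft_force: [2.2, 5.8, 2.2]
width: 0.0598
grip_force: 2.8
ee_pos: [0.4957, 0.14, 0.0606]
eef_rot: [-3.141, -0.003, 1.457]
ft_force: [0.7, 6.6, 4.6]
width: 0.06
grip_force: 3.4
ee_pos: [0.4909, 0.1152, 0.0605]
eef_rot: [-3.141, -0.003, 1.497]
ft_force: [1.2, 6.9, 5.2]
width: 0.06
grip_force: 3.3
exp .485 .062 cradle [0.48716799 0.06537499] [-0.9   0.62  0.78  2.11 -0.7   0.68  0.28]
[[0.4859 0.0504 0.0421]] [[0.6376 0.015  0.0513]]
[[0.4871 0.0565 0.0476]] [[0.6412 0.0154 0.0515]]
```

```bash
python3 -m inch '[{"x":-0.5,"y":0,"z":-0.05,"roll":-0.01},{"x":-1,"y":0,"z":-0.1,"roll":-0.02},{"x":-1.5,"y":0,"z":-0.1,"roll":-0.02},{"x":-2,"y":-0.1,"z":-0.1,"roll":-0.03},{"x":-2.5,"y":-0.1,"z":-0.1,"roll":-0.03}]' | tail -5
python3 -m inch '[{"x":-0.5,"y":0,"z":0,"roll":-0.01},{"x":-1,"y":0,"z":0,"roll":-0.01},{"x":-1.5,"y":0,"z":0,"roll":-0.01},{"x":-2,"y":0,"z":0,"roll":-0.02},{"x":-2.5,"y":0,"z":0,"roll":-0.02}]' | tail -5
python3 -m inch '[{"x":-0.5,"y":-0.1,"z":0,"roll":-0.01},{"x":-1,"y":-0.1,"z":0,"roll":-0.01},{"x":-1.5,"y":-0.1,"z":0,"roll":-0.02},{"x":-2,"y":-0.1,"z":0,"roll":-0.02},{"x":-2.5,"y":-0.1,"z":0,"roll":-0.03}]' | tail -5
python3 -m inch '[{"x":-0.5,"y":-0.1,"z":0,"roll":-0.01},{"x":-1,"y":-0.1,"z":0,"roll":-0.01},{"x":-1.5,"y":-0.1,"z":0,"roll":-0.02},{"x":-2,"y":-0.2,"z":0,"roll":-0.03},{"x":-2.6,"y":-0.2,"z":0,"roll":-0.04}]' | tail -5
python3 -m inch '[{"x":-0.5,"y":0,"z":0,"roll":-0.01},{"x":-1,"y":-0.1,"z":0,"roll":-0.02},{"x":-1.5,"y":-0.1,"z":0,"roll":-0.03},{"x":-2,"y":-0.2,"z":0,"roll":-0.04},{"x":-2.4,"y":-0.2,"z":0,"roll":-0.05}]' | tail -5
python3 -m inch '[{"x":-0.5,"y":-0.1,"z":0,"roll":-0.01},{"x":-1,"y":-0.1,"z":0,"roll":-0.03},{"x":-1.6,"y":-0.2,"z":0,"roll":-0.04},{"x":-2.1,"y":-0.2,"z":0,"roll":-0.05},{"x":-2.6,"y":-0.2,"z":0,"roll":-0.06}]' | tail -5
python3 - <<'E'
from h import *
s=read_state();w=s['eef_rot'][2];print('exp .487 -.088 cradle',s['ee_pos'][:2]-.05*np.array([np.cos(w),np.sin(w)]),s['joint_positions'].round(2))
for c in('scene','top'):
    im,d,ci=snap(c,c+'8.png');print(lid(im,ci,'r',(.487,-.088)),lid(im,ci,'b',(.636,.016)))
E
```

```text
ee_pos: [0.4872, 0.088, 0.0608]
eef_rot: [-3.14, 0.0, 1.525]
ft_force: [-0.4, 4.1, -2.1]
width: 0.0595
grip_force: 1.9
ee_pos: [0.4866, 0.063, 0.061]
eef_rot: [-3.141, 0.0, 1.545]
ft_force: [0.1, 1.9, -1.7]
width: 0.0598
grip_force: 1.8
ee_pos: [0.485, 0.0381, 0.061]
eef_rot: [-3.141, -0.0, 1.575]
ft_force: [-0.9, 3.4, -1.5]
width: 0.06
grip_force: 1.8
ee_pos: [0.4829, 0.0123, 0.061]
eef_rot: [-3.141, -0.0, 1.616]
ft_force: [0.7, 2.7, -1.5]
width: 0.06
grip_force: 1.8
ee_pos: [0.4821, -0.0121, 0.0611]
eef_rot: [-3.141, 0.0, 1.665]
ft_force: [-1.1, 3.3, -1.6]
width: 0.0596
grip_force: 1.8
ee_pos: [0.4826, -0.0381, 0.0611]
eef_rot: [-3.141, -0.0, 1.725]
ft_force: [-0.4, 2.3, -1.1]
width: 0.0595
grip_force: 1.8
exp .487 -.088 cradle [ 0.49025971 -0.08752802] [-0.56  0.57  0.71  2.16 -0.64  0.64  0.76]
[[ 0.4903 -0.0979  0.0457]] [[0.6379 0.0149 0.0511]]
[[ 0.4768 -0.1105  0.0317]] [[0.6408 0.0153 0.0515]]
```

View pics/scene8.png

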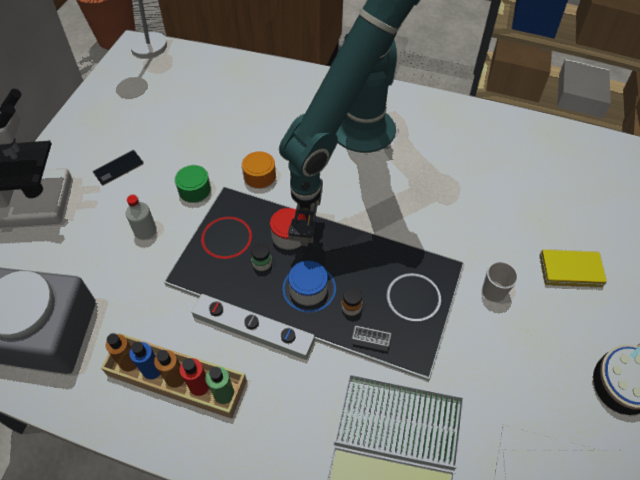

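The red dish at (288,225) is tracking its path, the blue dish at (308,283) sits inside its ring, and both jars are untouched. I'll go on.

```bash
python3 -m inch '[{"x":-0.5,"y":-0.1,"z":0,"roll":-0.02},{"x":-1,"y":-0.1,"z":0,"roll":-0.03},{"x":-1.5,"y":-0.2,"z":0,"roll":-0.04},{"x":-2,"y":-0.2,"z":0,"roll":-0.05},{"x":-2.5,"y":-0.3,"z":0,"roll":-0.06}]' | tail -5
python3 -m inch '[{"x":-0.5,"y":-0.1,"z":0,"roll":-0.01},{"x":-1,"y":-0.1,"z":0,"roll":-0.03},{"x":-1.5,"y":-0.2,"z":0,"roll":-0.04},{"x":-2,"y":-0.2,"z":0,"roll":-0.05},{"x":-2.5,"y":-0.3,"z":0,"roll":-0.06}]' | tail -5
python3 -m inch '[{"x":-0.5,"y":-0.1,"z":0,"roll":-0.01},{"x":-1,"y":-0.1,"z":0,"roll":-0.02},{"x":-1.5,"y":-0.2,"z":0,"roll":-0.03},{"x":-2,"y":-0.2,"z":0,"roll":-0.04},{"x":-2.5,"y":-0.2,"z":0,"roll":-0.05}]' | tail -5
python3 -m inch '[{"x":-0.5,"y":-0.1,"z":0,"roll":-0.01},{"x":-1,"y":-0.1,"z":0,"roll":-0.03},{"x":-1.5,"y":-0.2,"z":0,"roll":-0.04},{"x":-2,"y":-0.2,"z":0,"roll":-0.05},{"x":-2.5,"y":-0.2,"z":0,"roll":-0.06}]' | tail -5
python3 -m inch '[{"x":-0.5,"y":-0.1,"z":0,"roll":-0.01},{"x":-1,"y":-0.1,"z":0,"roll":-0.02},{"x":-1.5,"y":-0.2,"z":0,"roll":-0.03},{"x":-2,"y":-0.2,"z":0,"roll":-0.04},{"x":-2.5,"y":-0.2,"z":0,"roll":-0.05}]' | tail -5
python3 - <<'E'
from h import *
s=read_state();w=s['eef_rot'][2];c0=s['ee_pos'][:2]-.05*np.array([np.cos(w),np.sin(w)]);print('exp .524 -.207 cradle',c0,w)
im,d,ci=snap('scene','s9.png');print(lid(im,ci,'r',c0))
v=np.array([.550,-.256])-c0;print('tool x,y cm',100*v@[np.cos(w),np.sin(w)],100*v@[np.sin(w),-np.cos(w)])
E
```

```text
ee_pos: [0.4839, -0.0624, 0.0612]
eef_rot: [3.141, -0.001, 1.786]
ft_force: [-0.2, 3.8, 0.4]
width: 0.06
grip_force: 2.0
ee_pos: [0.486, -0.0878, 0.0611]
eef_rot: [-3.142, -0.001, 1.846]
ft_force: [-0.8, 5.1, 1.4]
width: 0.0597
grip_force: 2.4
ee_pos: [0.4902, -0.1122, 0.061]
eef_rot: [-3.141, -0.002, 1.896]
ft_force: [-1.8, 5.9, 4.4]
width: 0.0598
grip_force: 3.2
ee_pos: [0.496, -0.1364, 0.061]
eef_rot: [-3.14, -0.002, 1.956]
ft_force: [-3.2, 5.7, 4.7]
width: 0.06
grip_force: 3.4
ee_pos: [0.5033, -0.1602, 0.0609]
eef_rot: [-3.14, -0.003, 2.006]
ft_force: [-3.1, 6.1, 5.7]
width: 0.0598
grip_force: 3.6
exp .524 -.207 cradle [ 0.52434886 -0.20559483] 2.005715834923623
[[ 0.5225 -0.207   0.0525]]
tool x,y cm -5.652043036834111 0.2025537421779564
```

```bash
python3 -m inch '[{"x":-0.5,"y":0,"z":-0.05,"roll":0},{"x":-1,"y":0,"z":-0.1,"roll":0},{"x":-1.5,"y":0.1,"z":-0.1,"roll":0},{"x":-2,"y":0.1,"z":-0.1,"roll":0},{"x":-2.5,"y":0.1,"z":-0.1,"roll":0}]' | tail -5
python3 -m inch '[{"x":-0.5,"y":0,"z":0,"roll":0},{"x":-1,"y":0,"z":0,"roll":0},{"x":-1.5,"y":0.1,"z":0,"roll":0},{"x":-2,"y":0.1,"z":0,"roll":0},{"x":-2.4,"y":0.1,"z":0,"roll":0}]' | tail -5
python3 -m inch '[{"x":-0.4,"y":0,"z":0,"roll":0},{"x":-0.5,"y":0,"z":0,"roll":0},{"x":-0.5,"y":0,"z":0,"roll":0}]' | tail -5
python3 - <<'E'
from h import *
s=read_state();w=s['eef_rot'][2];c0=s['ee_pos'][:2]-.05*np.array([np.cos(w),np.sin(w)]);print('goal .550 -.256 cradle',c0,w)
im,d,ci=snap('scene','s10.png');print(lid(im,ci,'r',c0))
E
```

```text
ee_pos: [0.5157, -0.1836, 0.0618]
eef_rot: [-3.141, 0.0, 2.005]
ft_force: [-1.3, 1.6, -2.5]
width: 0.0597
grip_force: 1.7
ee_pos: [0.5272, -0.2048, 0.0621]
eef_rot: [3.141, 0.0, 2.005]
ft_force: [-1.3, 2.7, -2.9]
width: 0.0598
grip_force: 1.6
ee_pos: [0.5293, -0.2093, 0.0622]
eef_rot: [3.141, 0.001, 2.004]
ft_force: [0.9, 1.0, -0.8]
width: 0.0595
grip_force: 0.8
goal .550 -.256 cradle [ 0.55031256 -0.2547134 ] 2.0044251930191423
[[ 0.5523 -0.2604  0.0487]]
```

Both measurements put it at the goal. I'll back straight off, rise, move clear and check.

```bash
python3 -m inch '[{"x":0.4,"y":0,"z":0,"roll":0},{"x":1,"y":0,"z":0,"roll":0},{"x":2,"y":0,"z":0,"roll":0},{"x":3,"y":0,"z":0,"roll":0},{"x":4,"y":0,"z":0,"roll":0}]' | tail -5
python3 -m inch '[{"x":0,"y":0,"z":-3,"roll":0},{"x":0,"y":0,"z":-6.5,"roll":0},{"x":0,"y":0,"z":-10,"roll":0},{"x":0,"y":0,"z":-13.5,"roll":0},{"x":0,"y":0,"z":-15,"roll":0}]' | tail -5
python3 -m inch '[{"x":4,"y":0,"z":0,"roll":0},{"x":8,"y":0,"z":0,"roll":0},{"x":12,"y":0,"z":0,"roll":0},{"x":16,"y":0,"z":0,"roll":0},{"x":20,"y":0,"z":0,"roll":0}]' | tail -5
python3 -m inch '[{"x":4,"y":0,"z":0,"roll":0},{"x":8,"y":0,"z":0,"roll":0},{"x":12,"y":0,"z":0,"roll":0},{"x":14,"y":0,"z":0,"roll":0},{"x":14,"y":0,"z":0,"roll":0}]'
python3 - <<'E'
from h import *
for c in('scene','top'):
    im,d,ci=snap(c,c+'11.png');print(c,'r',lid(im,ci,'r',(.55,-.256)),'b',lid(im,ci,'b',(.636,.016)))
E
```

```text
ee_pos: [0.5116, -0.1712, 0.0622]
eef_rot: [3.141, -0.0, 2.005]
ft_force: [0.3, -0.1, 0.6]
width: 0.0596
grip_force: 0.0
ee_pos: [0.5134, -0.1724, 0.2161]
eef_rot: [3.136, 0.003, 2.005]
ft_force: [0.2, -0.9, -0.6]
width: 0.0595
grip_force: 0.0
ee_pos: [0.4262, 0.0111, 0.2118]
eef_rot: [3.141, -0.001, 2.005]
ft_force: [1.1, 0.2, 0.8]
width: 0.0597
grip_force: 0.0
clock: 25.37
ee_pos: [0.3664, 0.1402, 0.2119]
eef_rot: [3.142, -0.002, 2.014]
ft_force: [-0.3, -0.2, 0.8]
width: 0.0596
grip_force: 0.0
scene r [[ 0.5491 -0.2562  0.0523]] b [[0.6376 0.015  0.0513]]
top r [[ 0.552  -0.257   0.0527]] b [[0.6411 0.0155 0.0515]]
```

View pics/top11.png

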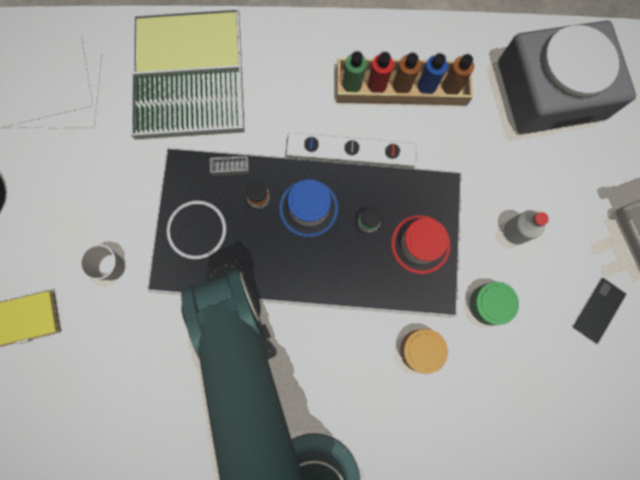

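Both dishes stand inside their rings, blue at (309,205) and red at (425,240), each within 5 mm of its ring centre. The jars, rack, cup and bottle are where they were.

```bash
python3 -c "
from workcell import *
print(close_job())"
```

```text
the job is handed in; nothing more can be done
None
```

Done: the blue-lidded dish was slid to the blue ring first, then the red-lidded dish to the red ring; both measured within about 5 mm of centre (15 mm margin), nothing else looked moved, and the job was handed in at about 25 s.

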